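# Tap the fixture wedge home

## Robot

A 6-joint arm with a two-finger parallel gripper is mounted at the origin on the work surface. World frame = base frame: x ahead of the robot, y to its left, z up, the work surface at z = 0. Lengths are in m, angles in rad, forces in N, time in s.
With the tool pointing down it reaches from about 0.2 to 0.875 m from the base axis. Payload 3.4 kg.
Tool frame: the origin (TCP) lies on the centre line of the jaws, within the pads' length; the fingertips stand 25 mm ahead of it and the grasp point (between the pads) lies 6 mm ahead of it; y points along the fingers, z is the direction in which the jaws open and shut, and the axes are right-handed (so a half turn about y gives the same grasp; the last joint's range is limited). The gripper opens to 94 mm and grips with 3 to 60 N. Pads are 16 mm wide; open, the fingers measure 119 mm over their backs; the gripper's body (75 mm by 177 mm) begins 78 mm behind the grasp point.
Start: joints at [1.154, 0.276, 1.505, -0, 1.361, -0.121], TCP at [0.168, 0.55, 0.23] pointing down, gripper open.
Joint ranges: [-2.89, 2.89], [-0.75, 2.08], [0.22, 2.7], [-1.18, 4.32], [0.11, 2.71], [-2.7, 2.7]. Speed limits (rad/s): [2.57, 2.57, 3.14, 3.14, 3.14, 3.14].

## Interface

Orientations are given as a unit quaternion [x, y, z, w].
In Python, from station import arm gives the robot as it stands.
- The arm moves only by the tool send_rows, never from a script. Its argument "targets" is a list that holds one entry, the list of rows, each a list of 5 numbers: the shift along the tool's x, y, z in cm, then the turn about the tool's y in rad, then the finger opening in cm, from 0 to 9.4. A call has 1 to 8 rows; each row shifts and turns the pose as measured when the row begins, along the tool's axes as they then stand; what a row does not reach is not made up. A row lasts 1/8 s, in which the tool goes at most 62.5 mm and 10.7 degrees, less where a joint would pass 70% of its speed; a pose out of reach is approached as far as the arm can. A call with a gripper value outside its range is refused whole. The fingers move at their own pace and stop on an object; "grip_force" is the grip in N (left out, the last holds). Time passes only in rows, so rows that do not move let the fingers close. It gives the time, the measured TCP pose, the force and the opening at its end, in the units of the state.
- arm.sense(): the state, without advancing time (a new reading comes with each control period).
- arm.snapshot(name): name is "side" or "top" or "wrist"; returns (picture, depth): 480x640x3 uint8, blue, green, red; 480x640 float32, m along the optical axis (not along the pixel's ray), 0 where there is no reading.
- arm.calibration(name): a dict with "mtx" (3x3 intrinsics, pixels), "R" (3x3) and "t" (3): a world point X has camera coordinates R X + t. Camera axes: x right, y down, z forward; pixel columns grow to the right and rows downward; lengths in m; the calibration is good to about 2 mm. A picture is of the moment at which its call begins: read the wrist's pose just before it. calibration takes no time and is no camera call; for the wrist camera it gives the pose at the moment of the call.
- arm.close_job(): hands the job in, once; it reports no verdict.
The state is a dict: "time": time; "joint_pos": joint angles; "dq": joint speeds; "effort": joint torques, N m; "eef_pos": TCP position; "eef_rot": TCP orientation; "ft_force": force on the tool from outside, world axes, zero at the start; "wrist_torque": the same for the moment, N m; "width": finger opening in m.
Only numpy, scipy, OpenCV 4.12 (cv2) and the standard library are available. Lean on these libraries where they do the work, as an engineer would, in place of code of your own. Each camera call takes 0.05 s, during which the arm holds its last target. There are 200 camera calls.

## Task

A camera frame is loaded in the assembly fixture, but the fixture's steel wedge still stands out. Pick up the small white-faced hammer from the rubber mat and, with at least two separate taps on the wedge's wide end, drive the wedge in until it stops advancing and sits tight; touch the wedge with nothing but the hammer. Then lay the hammer (do not drop it) back down on the mat.

Things in the scene. Friction and masses are not known exactly. Their poses are not given: they have to be found in the camera images.
- hammer_grip (a point): Hammer lying flat on the mat: wooden handle 155 mm long, 18 wide, 30 high; T-shaped head 90 mm long, 30 high, white face at each end; 0.2-0.33 kg. Point: grasp place on the handle, half-way up (15 mm over the mat). x along the handle to the head, whose centre is 60 mm ahead (handle's tail 110 mm behind); y along the head, striking faces at +-45 mm, either may be used; z up..
- wedge_butt (a point): Centre of the wedge's wide end face (34 wide, 26 mm high, 38 mm above the table), the face to strike; moves with the dark steel wedge, 130 mm long. y = level driving direction, roughly world +y; z up. Fixture: base 160 (x) by 120 mm, 25 high, rails to 43; its near edge lies 42 mm to -x of this point; the face stays 35 mm or more outside it. The empty fixture farther left is a bystander.
- wedge (a joint): How far the wedge has been driven in, in m: 0 = fully backed out, 0.030 = home, where it meets a solid stop. It starts between 0 and 0.010. Sliding it takes about 6 N (8 N at 0.1 m/s), and it stays where it is left.
- mat_center (a point): Centre of the top face of the thin black rubber mat on the robot's right, 260 (x) by 300 (y) mm and 4 mm thick, fixed to the table; the hammer and the screwdriver lie on it, about 140 mm apart in y (either may be on the left), both roughly along its x axis.
Mind the look-alikes: they are no part of the job. What is shaped like the part that bears hammer_grip but turquoise is not meant.

How it is judged:
By the outcome, as a careful person would: the job done as asked, in the order asked, and still so for the second after the job is handed in, with the robot touching nothing.
It also fails if it takes over 48 s, if anything falls off the work surface, if the arm or the gripper's body presses on something with over 40 N, if the wrist force passes 120 N, or if a joint passes its speed limit or range.

## Working session

There is one attempt and no reset: what is moved stays moved. The work goes in short steps, Python scripts to look and compute and a tool call to move; the robot and the scene stay as the last step left them, time stands still between calls to the robot, and variables do not carry over. Pictures are saved under pics/ and viewed, about 8 in all and at most 12, crops included, and the job is handed in when it is done.

Besides the shell and the picture viewer there is one more tool, called in YAML: its name, and indented under it one key for each argument. send_rows: Moves the arm, as the interface text tells. Its arguments: {"type":"object","properties":{"targets":{"type":"array","items":{"type":"array","items":{"type":"array","items":{"type":"number"}}}},"grip_force":{"type":"number"}},"required":["targets"]}

```bash
mkdir -p pics
python3 - <<'E'
from station import arm
import cv2,numpy as np
s=arm.sense();print({k:np.round(v,3).tolist() for k,v in s.items()})
for n in("side","top"):
    p,d=arm.snapshot(n);cv2.imwrite(f"pics/{n}0.png",p);np.save(f"pics/{n}0.npy",d)
    c=arm.calibration(n);print(n,{k:np.round(v,3).tolist() for k,v in c.items()})
E
```

```text
{'time': 0.0, 'joint_pos': [1.154, 0.277, 1.506, -0.0, 1.361, -0.121], 'dq': [0.001, -0.0, 0.001, 0.001, 0.002, 0.001], 'effort': [0.001, -40.459, -23.723, 0.07, 0.035, -0.0], 'eef_pos': [0.167, 0.55, 0.23], 'eef_rot': [0.7, -0.104, 0.104, -0.699], 'ft_force': [-0.331, -0.05, -0.076], 'wrist_torque': [0.006, -0.019, 0.007], 'width': 0.094}
side {'mtx': [[504.302, 0.0, 316.435], [0.0, 504.302, 243.494], [0.0, 0.0, 1.0]], 'R': [[0.975, -0.222, -0.01], [-0.156, -0.65, -0.744], [0.159, 0.727, -0.668]], 't': [-0.407, 0.088, 1.061]}
top {'mtx': [[577.405, 0.0, 316.577], [0.0, 577.405, 245.473], [0.0, 0.0, 1.0]], 'R': [[-0.028, -0.999, -0.029], [-0.996, 0.03, -0.079], [0.08, 0.027, -0.996]], 't': [-0.016, 0.402, 1.276]}
```

View pics/top0.png

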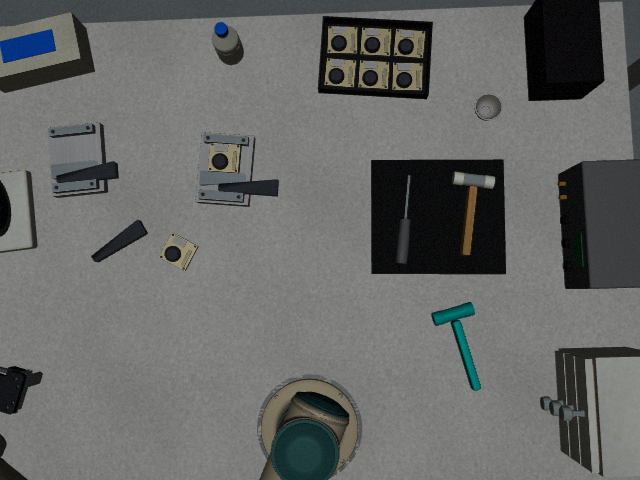

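View pics/side0.png

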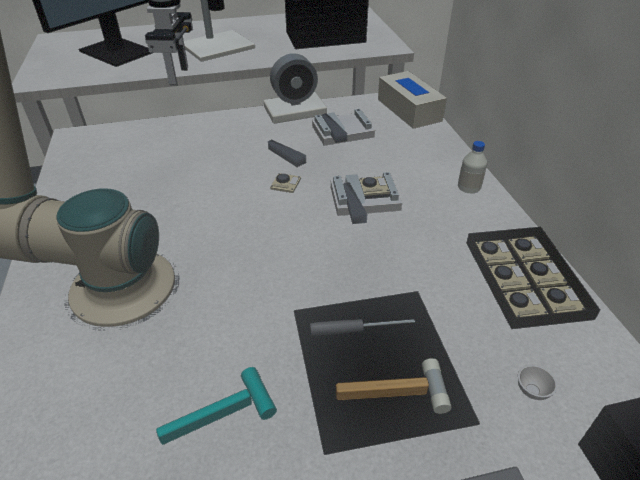

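The top view shows these candidates:
- **Hammers:** the wooden-handled, white-faced one on the mat (head 473,180, tail 466,252) fits the description. The turquoise one at (455,345) lies off the mat and is the decoy.
- **Wedges:** the one in the loaded fixture (butt 279,188, camera frame at 224,157) is the right one. The empty fixture (75,160) and the loose wedge (120,240) are bystanders.

Next I'll measure the hammer and wedge and check enlarged crops.

```bash
cat > h.py <<'E'
import numpy as np,cv2
def ray(c,uv,z):
    "pixels -> world points on plane height z"
    uv=np.asarray(uv,float).reshape(-1,2)
    d=np.c_[uv,np.ones(len(uv))]@np.linalg.inv(c["mtx"]).T@c["R"]
    o=-c["R"].T@c["t"]
    return o+d*((z-o[2])/d[:,2])[:,None]
def rect(m):
    cs,_=cv2.findContours(m.astype(np.uint8),cv2.RETR_EXTERNAL,cv2.CHAIN_APPROX_NONE)
    return max(cs,key=cv2.contourArea)[:,0,:]
E
python3 - <<'E'
from h import *
from station import arm
p=cv2.imread("pics/top0.png");c=arm.calibration("top");h=cv2.cvtColor(p,cv2.COLOR_BGR2HSV)
def roi(m,x0,y0,x1,y1):
    o=np.zeros(m.shape,np.uint8);o[y0:y1,x0:x1]=m[y0:y1,x0:x1];return o
hd=roi((h[...,0]>8)&(h[...,0]<25)&(h[...,1]>110)&(h[...,2]>60),440,165,500,270)
hw=roi((h[...,2]>90)&(hd==0)&(h[...,1]<90),445,168,500,192)
for n,m,z in(("handle",hd,.034),("head",hw,.034)):
    q=rect(m);w=ray(c,q,z)[:,:2].astype(np.float32)
    r=cv2.minAreaRect(w);print(n,np.round(cv2.boxPoints(r),4).tolist(),r[0],r[1])
k=roi((h[...,2]<75),170,170,300,205)
q=rect(k);w=ray(c,q,.051)[:,:2].astype(np.float32)
e=cv2.approxPolyDP(q.reshape(-1,1,2),2,True)[:,0];print("wedge",e.tolist(),np.round(ray(c,e,.051)[:,:2],4).tolist())
mt=roi((h[...,2]<45),365,150,512,280);q=rect(mt);r=cv2.minAreaRect(ray(c,q,.004)[:,:2].astype(np.float32));print("mat",r)
a=cv2.resize(p[125:215,185:295],None,fx=5,fy=5,interpolation=2)
b=cv2.resize(p[160:275,435:510],None,fx=4,fy=4,interpolation=2)[:450]
cv2.imwrite("pics/crop1.png",np.hstack([a,b[:450,:240]]))
E
```

```text
handle [[0.3693999946117401, -0.362199991941452], [0.5202999711036682, -0.38600000739097595], [0.5228999853134155, -0.3693000078201294], [0.3720000088214874, -0.34549999237060547]] (0.4461652934551239, -0.36574679613113403) (0.016919510439038277, 0.15273375809192657)
head [[0.5162000060081482, -0.42179998755455017], [0.5414999723434448, -0.42570000886917114], [0.5548999905586243, -0.3382999897003174], [0.529699981212616, -0.3345000147819519]] (0.5355793237686157, -0.38007664680480957) (0.08839759230613708, 0.02552787773311138)
wedge [[278, 181], [252, 181], [251, 170], [249, 181], [218, 184], [218, 190], [242, 192], [241, 202], [200, 199], [243, 202], [243, 196], [247, 193], [249, 204], [251, 194], [277, 196]] [[0.5434, 0.052], [0.5453, 0.1094], [0.5699, 0.1111], [0.5455, 0.116], [0.5411, 0.1847], [0.5277, 0.1849], [0.5215, 0.1319], [0.4994, 0.1345], [0.509, 0.225], [0.4993, 0.1301], [0.5126, 0.1298], [0.519, 0.1209], [0.4944, 0.1169], [0.5164, 0.1121], [0.5101, 0.0549]]
mat ((0.46022170782089233, -0.3016335964202881), (0.2986270487308502, 0.2572275400161743), 88.02165985107422)
```

View pics/crop1.png

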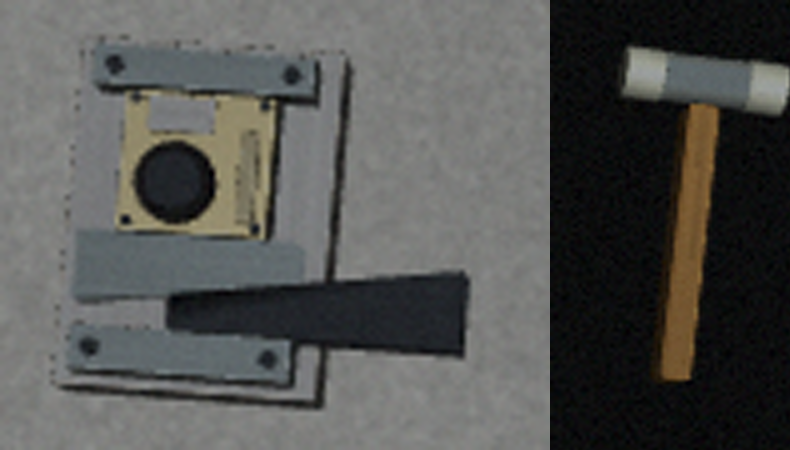

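The crop shows the wedge butt as a straight edge on the right (crop x≈467, y 272–355) and confirms the wooden, white-faced hammer. I'll use these values:
- **Grip:** (0.477, -0.371)
- **Hammer yaw:** -0.155
- **Butt:** (0.527, 0.0535, 0.038)
- **Drive direction yaw:** about -0.095 from +y

Now I'll work out the tool axes and the approach move.

```bash
cat >> h.py <<'E'
from scipy.spatial.transform import Rotation as Ro
def go(arm,P,yaw=None):
    "shift in tool axes (cm) to world P, and turn so that tool z lies along world yaw (mod pi)"
    s=arm.sense();R=Ro.from_quat(s["eef_rot"]).as_matrix();d=R.T@(np.array(P)-s["eef_pos"])*100
    z=R[:,2];a=np.arctan2(z[1],z[0])
    print("t",round(s["time"],2),"pos",np.round(s["eef_pos"],4),"z yaw",round(a,4),"F",np.round(s["ft_force"],1),"w",round(s["width"],4),"q",np.round(s["joint_pos"],2))
    print("shift cm",np.round(d,2))
    if yaw is not None:
        e=(yaw-a+np.pi/2)%np.pi-np.pi/2;print("turn about world z",round(e,4),"=> tool y turn",round(e*np.sign(R[2,1]),4))
E
python3 - <<'E'
from h import *
from station import arm
s=arm.sense();print(Ro.from_quat(s["eef_rot"]).as_matrix().round(3))
go(arm,[.48,-.371,.20],np.pi/2-.155)
E
```

```text
[[ 0.957 -0.001  0.292]
 [-0.292 -0.001  0.957]
 [-0.    -1.    -0.002]]
t 0.1 pos [0.1675 0.5496 0.2297] z yaw 1.275 F [ 0.6  0.8 -0.8] w 0.0941 q [ 1.15  0.28  1.51 -0.    1.36 -0.12]
shift cm [ 56.74   3.09 -78.94]
turn about world z 0.1408 => tool y turn -0.1408
```

send_rows:
  targets:
    - [[0,0,0,-0.14,9.4],[2.65,0.1,-5.1,0,9.4],[2.65,0.1,-5.1,0,9.4],[2.65,0.1,-5.1,0,9.4],[2.65,0.1,-5.1,0,9.4],[2.65,0.1,-5.1,0,9.4],[2.65,0.1,-5.1,0,9.4],[2.65,0.1,-5.1,0,9.4]]
  grip_force: 60

```text
time: 1.1
eef_pos: [0.2997, 0.1609, 0.2202]
eef_rot: [0.707, -0.05, 0.05, -0.704]
ft_force: [0.7, -0.2, 0.3]
width: 0.0939
```

send_rows:
  targets:
    - [[2.65,0.1,-5.1,0,9.4],[2.65,0.1,-5.1,0,9.4],[2.65,0.1,-5.1,0,9.4],[2.65,0.1,-5.1,0,9.4],[2.65,0.1,-5.1,0,9.4],[2.65,0.1,-5.1,0,9.4],[2.65,0.1,-5.1,0,9.4],[2.65,0.1,-5.1,0,9.4]]

```text
time: 2.1
eef_pos: [0.4527, -0.2879, 0.2132]
eef_rot: [0.706, -0.05, 0.053, -0.705]
ft_force: [-0.0, -0.1, 0.1]
width: 0.0942
```

Run:
```python
from h import *
from station import arm
go(arm,[.49,-.373,.15],np.pi/2-.155)
c=arm.calibration("wrist");p,d=arm.snapshot("wrist");cv2.imwrite("pics/w1.png",p)
h=cv2.cvtColor(p,cv2.COLOR_BGR2HSV)
m=(h[...,0]>8)&(h[...,0]<25)&(h[...,1]>110)&(h[...,2]>60)
q=rect(m);r=cv2.minAreaRect(ray(c,q,.034)[:,:2].astype(np.float32));print(r,cv2.boxPoints(r).round(4).tolist(),cv2.boundingRect(q))
```

```text
t 2.1 pos [ 0.4527 -0.2879  0.2132] z yaw 1.4255 F [-0.  -0.1  0.1] w 0.0942 q [-0.7   0.23  1.62  0.    1.29 -2.12]
shift cm [ 4.9   6.35 -7.87]
turn about world z -0.0097 => tool y turn 0.0097
((0.7106473445892334, -0.16345201432704926), (0.3930887281894684, 0.022506792098283768), 81.67575073242188) [[0.6711000204086304, -0.3562999963760376], [0.6933000087738037, -0.3596000075340271], [0.7501999735832214, 0.029400000348687172], [0.7279999852180481, 0.03269999846816063]] (286, 430, 354, 18)
```

View pics/w1.png

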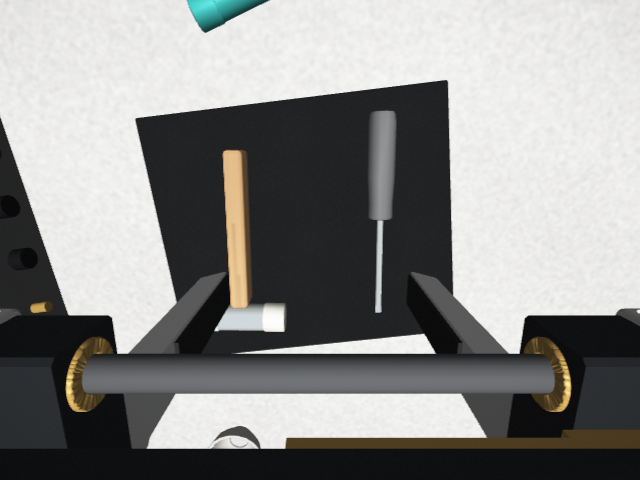

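The wrist view shows the hammer handle at (235,150–305), the head at (250,318) and the screwdriver at (380,170). The first mask caught a brass gripper part, so I'll limit the region and measure again.

Run:
```python
from h import *
from station import arm
c=arm.calibration("wrist");p=cv2.imread("pics/w1.png")
h=cv2.cvtColor(p,cv2.COLOR_BGR2HSV)
m=(h[...,0]>5)&(h[...,0]<25)&(h[...,1]>60)&(h[...,2]>190);m[320:]=0;m[:140]=0;m[:,:200]=0;m[:,300:]=0
q=rect(m);r=cv2.minAreaRect(ray(c,q,.034)[:,:2].astype(np.float32));b=cv2.boxPoints(r);print(r,b.round(4).tolist(),cv2.boundingRect(q))
u=b[1]-b[0];v=b[2]-b[1];u=u if np.linalg.norm(u)>np.linalg.norm(v) else v;u=u/np.linalg.norm(u)*np.sign(u[0])
tail=min(b@u);ctr=np.array(r[0]);t=ctr+u*(tail-ctr@u);g=t+u*.11;yaw=np.arctan2(u[1],u[0]);print("grip",g,"yaw",yaw)
g2=t+u*.128;print("g2",g2)
go(arm,[*g2,.10],yaw+np.pi/2)
```

```text
((0.4490449130535126, -0.37619104981422424), (0.01622803322970867, 0.15133048593997955), 81.01258850097656) [[0.37299999594688416, -0.3723999857902527], [0.5224999785423279, -0.3959999978542328], [0.5249999761581421, -0.3799999952316284], [0.37560001015663147, -0.3564000129699707]] (223, 151, 24, 157)
grip [ 0.48295815 -0.38155474] yaw -0.15685989
g2 [ 0.50073716 -0.38436665]
t 2.15 pos [ 0.4557 -0.2961  0.2126] z yaw 1.4233 F [ 3.8 -5.9  0.6] w 0.0945 q [-0.7   0.23  1.61 -0.    1.29 -2.12]
shift cm [ 5.66 11.38 -7.97]
turn about world z -0.0094 => tool y turn 0.0094
```

send_rows:
  targets:
    - [[2.7,2,-3.6,0.01,9.4],[2.7,2,-3.6,0,9.4],[0,5,0,0,9.4],[0,4,0,0,9.4],[0,0,0,0,9.4]]

```text
time: 2.78
eef_pos: [0.5001, -0.3814, 0.078]
eef_rot: [0.708, -0.055, 0.059, -0.702]
ft_force: [-0.3, -0.4, 0.1]
width: 0.0938
```

Run:
```python
from h import *
from station import arm
go(arm,[.498,-.375,.032],np.pi/2-.156)
c=arm.calibration("wrist");p,d=arm.snapshot("wrist");cv2.imwrite("pics/w2.png",p)
h=cv2.cvtColor(p,cv2.COLOR_BGR2HSV)
m=(h[...,0]>5)&(h[...,0]<25)&(h[...,1]>60)&(h[...,2]>190);m[325:]=0;m[:,:200]=0;m[:,440:]=0
q=rect(m);r=cv2.minAreaRect(ray(c,q,.034)[:,:2].astype(np.float32));print(r,cv2.boxPoints(r).round(4).tolist(),cv2.boundingRect(q))
```

```text
t 2.77 pos [ 0.5001 -0.3814  0.078 ] z yaw 1.4092 F [-0.3 -0.4  0.1] w 0.0938 q [-0.76  0.46  1.61 -0.    1.06 -2.17]
shift cm [-0.34  4.59  0.63]
turn about world z 0.0056 => tool y turn -0.0056
((0.4459604024887085, -0.36713728308677673), (0.016109224408864975, 0.15142130851745605), 81.1168212890625) [[0.3698999881744385, -0.36340001225471497], [0.5195000171661377, -0.38679999113082886], [0.5220000147819519, -0.3709000051021576], [0.3723999857902527, -0.3474999964237213]] (314, 24, 32, 286)
```

View pics/w2.png

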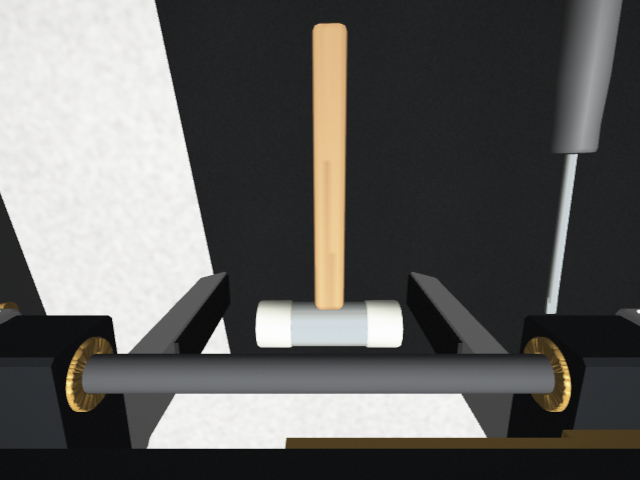

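The wrist view confirms the handle at (330, 24–310), centred between the fingers, with the head ahead at (330,323). The screwdriver is well clear.

send_rows:
  targets:
    - [[0,2.5,0.6,0,9.4],[0,2.0,0,0,9.4],[0,0,0,0,9.4],[0,0,0,0,1],[0,0,0,0,1],[0,0,0,0,1],[0,0,0,0,1],[0,0,0,0,1]]
  grip_force: 60

```text
time: 3.82
eef_pos: [0.5085, -0.3812, 0.0469]
eef_rot: [0.713, -0.048, 0.066, -0.697]
ft_force: [-0.3, 0.1, -0.0]
width: 0.0473
```

send_rows:
  targets:
    - [[0,0,0,0,1],[0,0,0,0,1],[0,0,0,0,1]]

```text
time: 4.2
eef_pos: [0.5084, -0.3802, 0.0467]
eef_rot: [0.712, -0.048, 0.066, -0.697]
ft_force: [-0.0, 3.0, 4.3]
width: 0.0176
```

Run:
```python
from h import *
from station import arm
go(arm,[.4995,-.3756,.033],np.pi/2-.156)
s=arm.sense();print(Ro.from_quat(s["eef_rot"]).as_matrix().round(3),s["dq"],s["effort"])
```

```text
t 4.2 pos [ 0.5084 -0.3802  0.0467] z yaw 1.4093 F [-0.   3.   4.3] w 0.0176 q [-0.75  0.49  1.65 -0.    0.96 -2.16]
shift cm [-0.99  1.33  0.34]
turn about world z 0.0055 => tool y turn -0.0055
[[ 0.987  0.023  0.161]
 [-0.16  -0.023  0.987]
 [ 0.026 -0.999 -0.019]] [-0.00141501 -0.00216797 -0.00388909  0.00970342  0.00914325  0.00592071] [ -1.37655649 -47.5491786  -19.61011291  -0.66551797  -0.54328468
  -0.06517368]
```

The zero rows cut the motion short, so the grip is 13 mm too high. I'll reopen, go lower, and grip again.

send_rows:
  targets:
    - [[0,0,0,0,5],[0,0,0,0,5],[0,0,0,0,5],[-0.6,0.7,0.3,0,5],[-0.5,0.6,0.1,0,5],[-0.2,0.3,0,0,5]]

```text
time: 4.95
eef_pos: [0.4961, -0.3748, 0.0296]
eef_rot: [0.713, -0.048, 0.066, -0.697]
ft_force: [0.7, 3.3, 17.3]
width: 0.0504
```

Run:
```python
from h import *
from station import arm
go(arm,[.4995,-.3756,.033],np.pi/2-.156)
s=arm.sense();print(Ro.from_quat(s["eef_rot"]).as_matrix().round(3))
```

```text
t 4.95 pos [ 0.4961 -0.3748  0.0296] z yaw 1.4095 F [ 0.7  3.3 17.3] w 0.0504 q [-0.76  0.5   1.7  -0.    0.91 -2.17]
shift cm [ 0.35 -0.33 -0.03]
turn about world z 0.0053 => tool y turn -0.0053
[[ 0.987  0.023  0.161]
 [-0.16  -0.024  0.987]
 [ 0.027 -0.999 -0.02 ]]
```

send_rows:
  targets:
    - [[0.2,-0.4,0,0,5],[0,-0.1,0,0,5],[0,0,0,0,1],[0,0,0,0,1],[0,0,0,0,1],[0,0,0,0,1],[0,0,0,0,1]]
  grip_force: 60

```text
time: 5.82
eef_pos: [0.4976, -0.3753, 0.0347]
eef_rot: [0.713, -0.048, 0.066, -0.697]
ft_force: [0.5, 0.4, -0.1]
width: 0.0175
```

send_rows:
  targets:
    - [[0,-0.6,0,0,1],[0,-1,0,0,1],[0,-2,0,0,1],[0,-2,0,0,1],[0,-2,0,0,1],[0,-0.5,0,0,1]]

```text
time: 6.58
eef_pos: [0.4944, -0.3716, 0.1179]
eef_rot: [0.712, -0.049, 0.064, -0.698]
ft_force: [0.4, -1.0, -1.9]
width: 0.0176
```

Run:
```python
from h import *
from station import arm
go(arm,[.4995,-.3756,.1],np.pi/2-.095)
s=arm.sense();print(Ro.from_quat(s["eef_rot"]).as_matrix().round(3))
p,d=arm.snapshot("wrist");q,d=arm.snapshot("side")
cv2.imwrite("pics/g.png",np.hstack([cv2.resize(p[:400],(400,250)),cv2.resize(q[260:460,240:500],(400,308))[:250]]))
```

```text
t 6.58 pos [ 0.4944 -0.3716  0.1179] z yaw 1.4096 F [ 0.4 -1.  -1.9] w 0.0176 q [-0.76  0.4   1.6  -0.    1.11 -2.16]
shift cm [ 0.53  1.8  -0.28]
turn about world z 0.0662 => tool y turn -0.0662
[[ 0.987  0.02   0.16 ]
 [-0.16  -0.021  0.987]
 [ 0.023 -1.    -0.017]]
```

View pics/g.png

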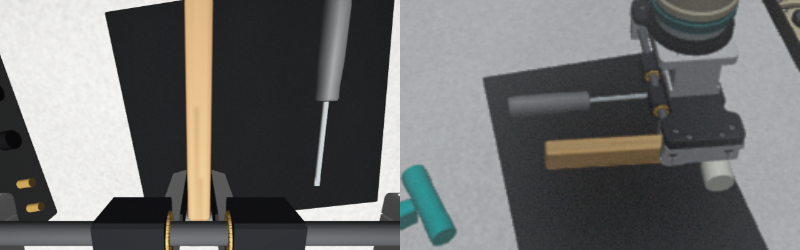

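The hammer is held level and clear of the mat. Next I'll carry it to a point before the butt, about 30 mm short.

send_rows:
  targets:
    - [[0,0,2,-0.066,1],[-0.8,0,5,0,1],[-0.8,0,5.5,0,1],[-0.8,0,5.5,0,1],[-0.8,0,5.5,0,1],[-0.8,0,5,0,1],[-0.5,0.5,2.5,0,1],[0,0.5,1,0,1]]

```text
time: 7.68
eef_pos: [0.4764, -0.0393, 0.0932]
eef_rot: [0.711, -0.031, 0.038, -0.701]
ft_force: [-1.0, 0.6, -2.8]
width: 0.0178
```

Run:
```python
from h import *
from station import arm
go(arm,[.478,-.017,.0535],np.pi/2-.095)
s=arm.sense();print(Ro.from_quat(s["eef_rot"]).as_matrix().round(3))
```

```text
t 7.67 pos [ 0.4764 -0.0393  0.0932] z yaw 1.4741 F [-1.   0.6 -2.8] w 0.0178 q [-0.22  0.25  1.92 -0.02  0.96 -1.68]
shift cm [-0.1   3.93  2.29]
turn about world z 0.0017 => tool y turn -0.0017
[[ 0.995  0.009  0.097]
 [-0.096 -0.015  0.995]
 [ 0.011 -1.    -0.014]]
```

send_rows:
  targets:
    - [[0,1.5,0,0,1],[0,1.2,0.5,0,1],[0,0.8,0.3,0,1],[0,0.3,0.2,0,1]]

```text
time: 8.18
eef_pos: [0.4783, -0.0304, 0.0521]
eef_rot: [0.712, -0.031, 0.037, -0.701]
ft_force: [-0.2, 0.4, -2.9]
width: 0.0177
```

Run:
```python
from h import *
from station import arm
go(arm,[.478,-.017,.0535],np.pi/2-.095)
s=arm.sense();R=Ro.from_quat(s["eef_rot"]).as_matrix();f=s["eef_pos"]+R@[.0416,.0168,.0454];print("face est",f.round(4))
p,_=arm.snapshot("top");q,_=arm.snapshot("side")
h=np.uint8(p[130:220,195:315]);cv2.imwrite("pics/s1.png",np.hstack([cv2.resize(h,(400,300),interpolation=2),cv2.resize(q[150:270,290:450],(400,300),interpolation=2)]))
```

```text
t 8.18 pos [ 0.4783 -0.0304  0.0521] z yaw 1.4736 F [-0.2  0.4 -2.9] w 0.0177 q [-0.2   0.31  1.97 -0.02  0.85 -1.66]
shift cm [-0.15 -0.17  1.33]
turn about world z 0.0022 => tool y turn -0.0022
face est [0.5242 0.0105 0.035 ]
```

View pics/s1.png

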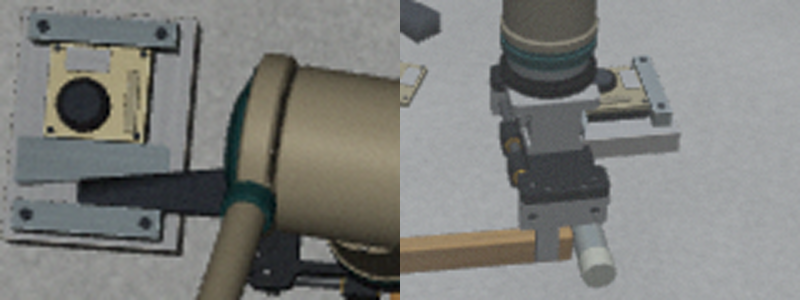

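Estimated gap is 43 mm, with lateral error about 1–2 mm and the head about 3 mm low. I'll correct the height and make tap 1.

send_rows:
  targets:
    - [[-0.1,-0.3,1,0,1],[0,0,1.2,0,1],[0,0,1.2,0,1],[0,0,1.2,0,1],[0,0,1.2,0,1]]

```text
time: 8.9
eef_pos: [0.4839, 0.0286, 0.0563]
eef_rot: [0.713, -0.03, 0.038, -0.699]
ft_force: [-0.5, -8.4, -1.2]
width: 0.0177
```

```bash
cat >> h.py <<'E'
def face(arm):
    s=arm.sense();R=Ro.from_quat(s["eef_rot"]).as_matrix();f=s["eef_pos"]+R@[.0416,.0168,.0454]
    print("t",round(s["time"],2),"face",f.round(4),"along D from butt0 (mm)",round(float((f[:2]-[.527,.0535])@[.095,.9955])*1000,1),"F",np.round(s["ft_force"],1),"M",np.round(s["wrist_torque"],2),"zyaw",np.arctan2(R[1,2],R[0,2]).round(3),"tilt",R[2].round(3))
E
python3 -c "
from h import *
from station import arm
face(arm)"
```

```text
t 8.9 face [0.5299 0.0694 0.0391] along D from butt0 (mm) 16.1 F [-0.5 -8.4 -1.2] M [-1.27  0.11 -0.31] zyaw 1.475 tilt [ 0.013 -1.    -0.019]
```

Contact was made, with -8.4 N while driving about 16 mm. I'll retreat and then make tap 2.

send_rows:
  targets:
    - [[0,0,-1.5,0,1],[0,0,-1.5,0,1],[0,0.1,-1,0,1],[0,0,0,0,1],[0,0,1,0,1],[0,0,1,0,1],[0,0,1,0,1]]

```text
time: 9.78
eef_pos: [0.4829, 0.0183, 0.0554]
eef_rot: [0.713, -0.03, 0.039, -0.7]
ft_force: [0.7, 0.9, -1.9]
width: 0.0183
```

```bash
python3 -c "
from h import *
from station import arm
face(arm)"
```

```text
t 9.78 face [0.5289 0.0591 0.0383] along D from butt0 (mm) 5.8 F [ 0.7  0.9 -1.9] M [ 0.07 -0.01 -0.  ] zyaw 1.473 tilt [ 0.013 -1.    -0.018]
```

send_rows:
  targets:
    - [[0,0,1,0,1],[0,0,1,0,1]]

```text
time: 10.02
eef_pos: [0.4846, 0.0389, 0.0552]
eef_rot: [0.714, -0.029, 0.037, -0.698]
ft_force: [-1.4, -8.3, 0.7]
width: 0.0176
```

send_rows:
  targets:
    - [[0,0,0.8,0,1]]

```text
time: 10.15
eef_pos: [0.4849, 0.0454, 0.0553]
eef_rot: [0.716, -0.029, 0.036, -0.697]
ft_force: [-5.1, -20.3, 2.8]
width: 0.0177
```

```bash
python3 -c "
from h import *
from station import arm
face(arm)"
```

```text
t 10.15 face [0.5306 0.0863 0.0377] along D from butt0 (mm) 33.0 F [ -5.1 -20.3   2.8] M [-3.38  0.44 -0.68] zyaw 1.479 tilt [ 0.012 -1.    -0.027]
```

Force rose to 20 N, so it's probably at the stop. I'll retreat and make a third tap to confirm it no longer advances.

send_rows:
  targets:
    - [[0,0,-1,0,1],[0,0,-1.5,0,1],[0,0,-0.5,0,1],[0,0,1,0,1],[0,0,1,0,1],[0,0,1,0,1]]

```text
time: 10.9
eef_pos: [0.4841, 0.0456, 0.0552]
eef_rot: [0.716, -0.029, 0.035, -0.696]
ft_force: [-5.6, -20.3, 3.8]
width: 0.0179
```

```bash
python3 -c "
from h import *
from station import arm
face(arm)"
```

```text
t 10.9 face [0.5298 0.0865 0.0375] along D from butt0 (mm) 33.1 F [ -5.6 -20.3   3.8] M [-3.57  0.62 -0.74] zyaw 1.479 tilt [ 0.01  -1.    -0.028]
```

send_rows:
  targets:
    - [[0,0,0.9,0,1]]

```text
time: 11.02
eef_pos: [0.4829, 0.0473, 0.0555]
eef_rot: [0.723, -0.028, 0.031, -0.69]
ft_force: [-6.9, -41.6, 9.1]
width: 0.0181
```

send_rows:
  targets:
    - [[0,0,-1.5,0,1],[0,0,-3,0,1],[0,-1,-4,0,1],[0,-2,-5,0,1],[0,-2,-5,0,1],[0,-0.5,-5,0,1],[0,0,-4,0,1]]

```text
time: 11.9
eef_pos: [0.4626, -0.2253, 0.125]
eef_rot: [0.722, -0.023, 0.028, -0.691]
ft_force: [0.1, -0.5, -2.2]
width: 0.0179
```

Run:
```python
from h import *
from station import arm
face(arm);go(arm,[.4976,-.3753,.10],np.pi/2-.156)
p,_=arm.snapshot("top");cv2.imwrite("pics/top2.png",p);q,_=arm.snapshot("wrist")
cv2.imwrite("pics/a.png",np.hstack([cv2.resize(p[125:215,185:295],(440,360),interpolation=2),cv2.resize(q,(360,360))]))
c=arm.calibration("top");h=cv2.cvtColor(p,cv2.COLOR_BGR2HSV);k=np.zeros(h.shape[:2],np.uint8);k[170:205,205:300]=h[170:205,205:300,2]<75
e=cv2.approxPolyDP(rect(k).reshape(-1,1,2),2,True)[:,0];print(e.tolist(),ray(c,e,.051)[:,:2].round(4).tolist())
```

```text
t 11.9 face [ 0.5075 -0.1838  0.1066] along D from butt0 (mm) -238.1 F [ 0.1 -0.5 -2.2] M [ 0.09  0.01 -0.02] zyaw 1.497 tilt [ 0.009 -0.999 -0.045]
t 11.9 pos [ 0.4626 -0.2253  0.125 ] z yaw 1.4971 F [ 0.1 -0.5 -2.2] w 0.0179 q [-0.56  0.26  1.81 -0.04  1.04 -2.04]
shift cm [  4.57   3.2  -14.58]
turn about world z -0.0823 => tool y turn 0.0823
[[265, 181], [252, 179], [251, 170], [249, 180], [205, 183], [205, 189], [243, 193], [241, 202], [205, 199], [242, 202], [244, 194], [247, 193], [249, 204], [250, 194], [264, 194]] [[0.5443, 0.0807], [0.5498, 0.1093], [0.5699, 0.1111], [0.5478, 0.116], [0.5443, 0.2135], [0.5309, 0.2137], [0.5193, 0.1297], [0.4994, 0.1345], [0.5087, 0.2139], [0.4993, 0.1323], [0.517, 0.1276], [0.519, 0.1209], [0.4944, 0.1169], [0.5165, 0.1143], [0.5155, 0.0835]]
```

View pics/a.png

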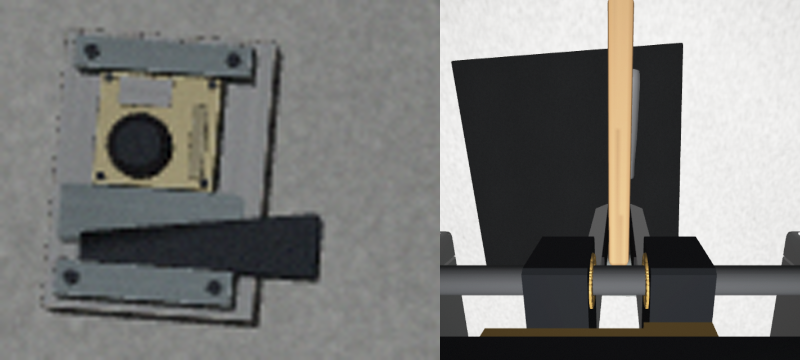

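The top crop shows the wedge butt edge now at px 264–265 (it was 278), so it has moved about 28.7 mm, which fits home. The last push gave 42 N with no advance. The wrist view shows the hammer still square in the jaws. I'm carrying it back to its old place.

send_rows:
  targets:
    - [[0.5,0,-3,0.08,1],[1.5,0,-4,0,1],[1.5,0,-3.5,0,1],[1.2,0,-2.5,0,1],[1,0.8,-1.2,0,1],[0.3,1.5,0,0,1],[0.1,1.5,0,0,1]]

```text
time: 12.88
eef_pos: [0.5066, -0.3727, 0.0894]
eef_rot: [0.718, -0.052, 0.058, -0.692]
ft_force: [-1.2, 0.0, -2.2]
width: 0.0178
```

```bash
python3 -c "
from h import *
from station import arm
face(arm);go(arm,[.4976,-.3753,.036],np.pi/2-.156)"
```

```text
t 12.88 face [ 0.5548 -0.3349  0.0714] along D from butt0 (mm) -384.0 F [-1.2  0.  -2.2] M [ 0.07 -0.03 -0.04] zyaw 1.415 tilt [ 0.01  -0.999 -0.036]
t 12.88 pos [ 0.5066 -0.3727  0.0894] z yaw 1.4152 F [-1.2  0.  -2.2] w 0.0178 q [-0.73  0.45  1.61 -0.03  1.06 -2.13]
shift cm [-0.91  5.34 -0.21]
turn about world z -0.0004 => tool y turn 0.0004
```

send_rows:
  targets:
    - [[-0.3,1.5,0,0,1],[-0.3,1.5,0,0,1],[-0.2,0.8,0,0,1],[0,0.5,0,0,1],[0,0.3,0,0,1],[0,0.3,0,0,1]]

```text
time: 13.62
eef_pos: [0.4965, -0.3697, 0.0354]
eef_rot: [0.717, -0.053, 0.055, -0.693]
ft_force: [-2.7, 0.3, 5.2]
width: 0.0177
```

```bash
python3 -c "
from h import *
from station import arm
face(arm);go(arm,[.4976,-.3753,.035],np.pi/2-.156)"
```

```text
t 13.62 face [ 0.5446 -0.3318  0.0174] along D from butt0 (mm) -381.9 F [-2.7  0.3  5.2] M [0.3  0.2  0.06] zyaw 1.417 tilt [ 0.006 -0.999 -0.033]
t 13.62 pos [ 0.4965 -0.3697  0.0354] z yaw 1.4171 F [-2.7  0.3  5.2] w 0.0177 q [-0.74  0.49  1.69 -0.03  0.94 -2.14]
shift cm [ 0.19  0.06 -0.53]
turn about world z -0.0023 => tool y turn 0.0023
```

The force changed sign, so the hammer is resting on the mat. I'll open the fingers and rise.

send_rows:
  targets:
    - [[0,0,0,0,2.5],[0,0,0,0,5],[0,0,0,0,5],[0,0,0,0,5],[0,-1,0,0,5],[0,-2,0,0,5],[0,-4,0,0,5],[0,-4,0,0,5]]

```text
time: 14.62
eef_pos: [0.4962, -0.3657, 0.1486]
eef_rot: [0.716, -0.054, 0.055, -0.694]
ft_force: [0.4, -0.7, -0.9]
width: 0.0497
```

send_rows:
  targets:
    - [[-3,-4,3,0,5],[-5,0,3,0,5],[-5,0,3,0,5],[-4,0,2,0,5],[0,0,0,0,5],[0,0,0,0,5]]

```text
time: 15.38
eef_pos: [0.3445, -0.2285, 0.1922]
eef_rot: [0.72, -0.048, 0.06, -0.69]
ft_force: [0.2, 0.2, -0.3]
width: 0.0501
```

Run:
```python
from h import *
from station import arm
face(arm)
p,_=arm.snapshot("top");q,_=arm.snapshot("side")
cv2.imwrite("pics/end.png",np.hstack([cv2.resize(p[120:300,180:520],(480,254)),cv2.resize(q[270:460,270:500],(307,254))]))
```

```text
t 15.38 face [ 0.3928 -0.1908  0.1744] along D from butt0 (mm) -255.9 F [ 0.2  0.2 -0.3] M [ 0.06  0.01 -0.03] zyaw 1.417 tilt [ 0.02  -0.999 -0.042]
```

View pics/end.png

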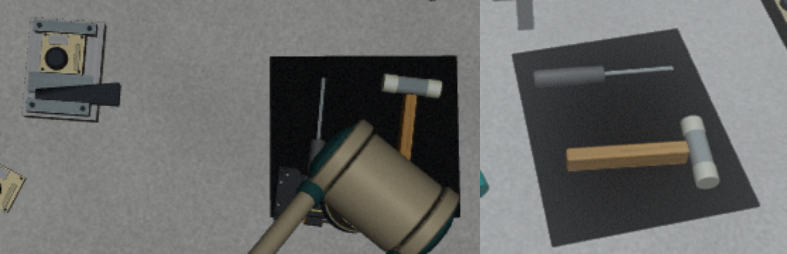

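The hammer lies flat on the mat with the screwdriver untouched beside it. The wedge is in, and the gripper is clear, so I'm handing in the job.

```bash
python3 -c "
from station import arm
print(arm.close_job())"
```

```text
the job is handed in; nothing more can be done
None
```

The wedge is driven in to its stop and the hammer is back on the mat; the job was handed in at about 15.4 s of the allowed 48 s.

- **Pick-up:** I gripped the white-faced hammer on its handle, about 40 mm behind the head. The first grip was 13 mm too high, so I reopened the jaws before lifting. While lowering again, the fingertips pressed the mat with about 17 N.
- **Taps:** I made three separate taps on the wedge's wide end. The first two drove it in. The third met the stop at the same place as the second (20 N), and a firmer push to 42 N gained only about 2 mm at the tool, which I take as arm and grip give.
- **Lay-down:** I lowered the hammer until the force showed it resting on the mat, then opened the jaws and backed away.

**Last checks:** The top camera showed the wedge had moved about 28.7 mm, which fits being home at 30 mm from a start near 1 mm. Going by the arm's own position it was 33 mm, so the two disagree by about 4 mm. I put this down to an error in locating the wide end and give in the grip; the 30 mm was never measured directly. The final pictures show the hammer flat on the mat, the screwdriver beside it, and the gripper touching nothing.

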